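# Hold a hook block against the sprung fence

## Robot

A 6-joint arm with a two-finger parallel gripper is mounted at the origin on the work surface. World frame = base frame: x ahead of the robot, y to its left, z up, the work surface at z = 0. Lengths are in m, angles in rad, forces in N, time in s.
With the tool pointing down it reaches from about 0.225 to 0.875 m from the base axis. Payload 3.4 kg.
Tool frame: the origin (TCP) lies at the very end of the fingers, on their centre line; the grasp point (between the pads) lies 19 mm behind it (grip_depth is the distance from the TCP to the grasp point, in m); x points along the fingers, z is the direction in which the jaws open and shut, and the axes are right-handed (so a half turn about x gives the same grasp; the last joint's range is limited). The gripper opens to 85 mm and grips with 20 to 120 N. Pads are 22 mm wide; open, the fingers measure 114 mm over their backs; the gripper's body (76 mm by 85 mm) begins 54 mm behind the grasp point. The pads swing forward as they close: fully open they stand 13 mm farther back than shut.
Start: joints at [0.989, 0.276, 1.505, -0, 1.361, -0.121], TCP at [0.256, 0.515, 0.231] pointing down, gripper open.
Joint ranges: [-2.89, 2.89], [-0.75, 2.08], [0.22, 2.7], [-1.18, 4.32], [0.11, 2.71], [-2.7, 2.7]. Speed limits (rad/s): [2.57, 2.57, 3.14, 3.14, 3.14, 3.14].

## Interface

Orientations are given as a unit quaternion [w, x, y, z].
In Python, from rig import get_state, get_image, sign_off, grip_depth gives the robot as it stands. The module is installed in compiled form; this text tells all that it offers.
- The arm moves only by the tool arm_command, never from a script. Its argument "series" is a list of rows, each an object with "dp": the shift along the tool's x, y, z scaled (see below), a list of three; "angular": the turn, a rotation vector about the tool's x, y, z scaled (see below), a list of three; "gripper": the finger opening in mm, from 0 to 85.4. A call has exactly 8 rows; each row shifts and turns the pose as measured when the row begins, along the tool's axes as they then stand; what a row does not reach is not made up. The controller multiplies each number of a shift by 0.12 m and each number of a turn by 90 degrees. A row lasts 1/8 s, in which the tool goes at most 62.5 mm and 10.7 degrees, less where a joint would pass 70% of its speed; a pose out of reach is approached as far as the arm can. A call with a number of a shift or a turn outside -1 to 1 is refused whole. A call with a gripper value outside its range is refused whole. The fingers move at their own pace and stop on an object; "grip_force" is the grip in N (left out, the last holds). Time passes only in rows, so rows that do not move let the fingers close, or fill a call up. It gives the time, the measured TCP pose, the force and the opening at its end, in the units of the state.
- get_state(): the state, without advancing time (a new reading comes with each control period).
- get_image(name): name is "scene" or "top" or "wrist"; returns a dict with "image" (420x560x3 uint8, blue, green, red), "depth" (420x560 float32, m along the optical axis (not along the pixel's ray), 0 where there is no reading), "mtx" (3x3 intrinsics, pixels), "view" (4x4, takes a point from world to camera coordinates); the wrist camera has in their place "mount" (4x4, takes a point from camera to tool coordinates, whose origin is the TCP and whose axes are the tool frame's). Camera axes: x right, y up, looking along -z (the intrinsics and any distortion apply to the point x, -y, -z); pixel columns grow to the right and rows downward; lengths in m; the calibration is good to about 2 mm. A picture is of the moment at which its call begins: read the wrist's pose just before it.
- sign_off(): hands the job in, once; it reports no verdict.
The state is a dict: "clock": time; "qpos": joint angles; "qd": joint speeds; "effort": joint torques, N m; "position": TCP position; "ee_rot": TCP orientation; "contact_force": force on the tool from outside, world axes, zero at the start; "moment": the same for the moment, N m; "width": finger opening in m.
Only numpy, scipy, OpenCV 4.12 (cv2) and the standard library are available. Lean on these libraries where they do the work, as an engineer would, in place of code of your own. Each camera call takes 0.05 s, during which the arm holds its last target. There are 200 camera calls.

## Task

Without shifting the other things on the shelf, swing both flaps of the carton well out past upright, lift out the wooden hook block and press its flat rear face squarely and centrally against the fixture's spring-loaded pad, upright and clear of the table, ready for a colleague to screw it on. Push steadily with about 10 N, never over 20 N: the pad then stands about 17 mm back, half its travel, its face over the front edge of the fixture's base. Finish while still gripping and pressing it there: do not let go.

Things in the scene. Friction and masses are not known exactly. Their poses are not given: they have to be found in the camera images.
- carton: Plain brown cardboard carton, fixed to the surface, open at the top apart from two flaps: 138 (x) by 168 (y) by 90 mm high outside, walls and floor 4 mm. Origin at the centre of its underside, z up; it may be turned about z. A flap is hinged along the top edge of each of its +y and -y sides (hinge lines at y = +82 and -82 mm, z = 90 mm in its frame), each flap 128 mm along the hinge, 60 mm wide, 3 mm thick.
- flap_left (a joint): Angle of the flap hinged on the carton's +y side, rad: 0 lying level over the opening (towards the middle), 1.57 standing upright, 2.9 (stop) swung fully outwards. Starts ajar between 0.85 and 1.2, leaning inwards, so that there is a free slot at least 80 mm wide along the middle between the flaps' edges. A stiff cardboard crease: it stays where it is left, and under 1 N at its edge moves it.
- flap_right (a joint): The same for the flap hinged on the carton's -y side.
- block_center (a point): Centre of the hook block, a pale wooden block standing upright on the carton's floor: 30 (x) by 40 (y) by 80 mm high, about 0.12 kg, its top 6 mm below the carton's rim. Its frame: z up, x towards its flat rear face (15 mm from this point), -x towards the face that bears a small steel hook, which stands out up to 29 mm in the lower half. Its yaw is within 0.25 rad of the carton's. It is gripped across its 40 mm width (y), best in the upper half.
- stand: Fixture screwed to the surface: a dark steel base 100 mm wide (y) and 12 mm high, a grey housing 80 mm wide and 142 mm high whose front face is 79 mm behind the origin, and a pad on a spring rod in front of it. Origin on the table surface straight below the centre of the pad's face at rest; z up, +x is the direction in which the pad is pressed in (from pad to housing). The front edge of the base is 17 mm in +x from the origin. It may be turned about z.
- pad_face (a point): Centre of the front face of the sprung pad (it moves with the pad), 110 mm above the table. Axes as the stand's: the face looks along -x. The pad is black rubber, 38 mm wide (y), 56 mm high, 10 mm thick, free all round.
- pad (a joint): How far the pad is pressed in, m: 0 at rest, stop at 0.035. Its spring gives 0.6 N per mm (10 N at 0.017), from zero at rest.
- tin: Stainless steel tin, 68 mm across, 75 mm high; leave alone.
- brush: Blue plastic brush, lying; leave alone.
- driver: Black-handled screwdriver, lying; leave alone.
- jar: Glass jar, 52 mm across, 65 mm high; leave alone.
- tape: Roll of paper tape lying flat, 90 mm across, 24 mm high; leave alone.
- cardbox: Small closed carton, 90 by 60 by 35 mm; leave alone.
Mind the look-alikes: they are no part of the job. Leave any red or yellow look-alike of the carton alone. What is shaped like the part that bears block_center but green or pink is not meant.

How it is judged:
By the outcome, as a careful person would: the job done as asked, in the order asked, and still so for the second after the job is handed in, while the arm keeps its last pose, push and grip.
It also fails if it takes over 64 s, if anything falls off the work surface, if the arm or the gripper's body presses on something with over 40 N, if the wrist force passes 120 N, or if a joint passes its speed limit or range.

## Working session

There is one attempt and no reset: what is moved stays moved. The work goes in short steps, Python scripts to look and compute and a tool call to move; the robot and the scene stay as the last step left them, time stands still between calls to the robot, and variables do not carry over. Pictures are saved under pics/ and viewed, about 8 in all and at most 12, crops included, and the job is handed in when it is done.

Besides the shell and the picture viewer there is one more tool, called after ">>>" as a command line: name --argument value ..., lists and objects as JSON in quotes. arm_command: Moves the arm, as the interface text tells. Its arguments: {"type":"object","properties":{"series":{"type":"array","items":{"type":"object","properties":{"dp":{"type":"array","items":{"type":"number"}},"angular":{"type":"array","items":{"type":"number"}},"gripper":{"type":"number"}}}},"grip_force":{"type":"number"}},"required":["series"]}

```bash
mkdir -p pics
cat > h.py <<'E'
import numpy as np, cv2
from rig import get_state, get_image, sign_off, grip_depth
from scipy.spatial.transform import Rotation as R
def tool(s=None):
    s=s or get_state(); q=s['ee_rot']; T=np.eye(4)
    T[:3,:3]=R.from_quat([q[1],q[2],q[3],q[0]]).as_matrix(); T[:3,3]=s['position']; return T
def cam(name):
    T=tool(); d=get_image(name)
    d['c2w']=T@d['mount'] if 'mount' in d else np.linalg.inv(d['view'])
    return d
def cloud(d):
    K=d['mtx']; z=d['depth']; v,u=np.mgrid[:z.shape[0],:z.shape[1]]
    p=np.stack([(u-K[0,2])/K[0,0]*z,-(v-K[1,2])/K[1,1]*z,-z],-1)
    return p@d['c2w'][:3,:3].T+d['c2w'][:3,3]
def proj(d,p):
    c=np.linalg.inv(d['c2w'])@np.r_[p,1]; K=d['mtx']
    return K[0,2]+K[0,0]*c[0]/-c[2], K[1,2]-K[1,1]*c[1]/-c[2]
E
python3 - <<'E'
from h import *
a=cam('scene');b=cam('top')
cv2.imwrite('pics/1.png',np.vstack([a['image'],b['image']])[:, :] if 0 else cv2.resize(np.hstack([a['image'],b['image']]),(800,300)))
cv2.imwrite('pics/top.png',b['image']);cv2.imwrite('pics/scene.png',a['image'])
np.savez('d.npz',s=cloud(a),t=cloud(b),si=a['image'],ti=b['image'])
print(a['c2w'],b['c2w'],a.keys(),get_state(),grip_depth)
E
```

```text
[[ 0.12408502 -0.79319322  0.59619412  1.3659614 ]
 [ 0.99226877  0.09775607 -0.07646206 -0.15089115]
 [ 0.00236759  0.6010726   0.79919092  1.20763062]
 [ 0.          0.          0.          1.        ]] [[-0.00916529  0.98143835 -0.19155878  0.20375588]
 [-0.99985748 -0.01171083 -0.01216064 -0.04136342]
 [-0.01417823  0.19142002  0.9814058   1.92157503]
 [ 0.          0.          0.          1.        ]] dict_keys(['image', 'depth', 'mtx', 'view', 'c2w']) {'clock': 0.1, 'qpos': array([ 9.88991641e-01,  2.76518594e-01,  1.50599112e+00, -2.09626608e-05,
        1.36065549e+00, -1.20988127e-01]), 'qd': array([-0.00333657, -0.0006408 , -0.00222308, -0.00112662,  0.00128868,
        0.00053865]), 'effort': array([ 2.58665161e-03, -4.17699015e+01, -2.46405101e+01,  2.26844736e-05,
        5.73290090e-03,  1.26006930e-05]), 'position': array([0.25544801, 0.51464146, 0.23053983]), 'ee_rot': array([ 0.60047174, -0.37284067,  0.60147452,  0.37235994]), 'contact_force': array([-0.11884759,  0.57624484, -0.5095555 ]), 'moment': array([-0.00908222,  0.02972383, -0.01552937]), 'width': 0.08520987851106875} 0.0187
```

View pics/top.png

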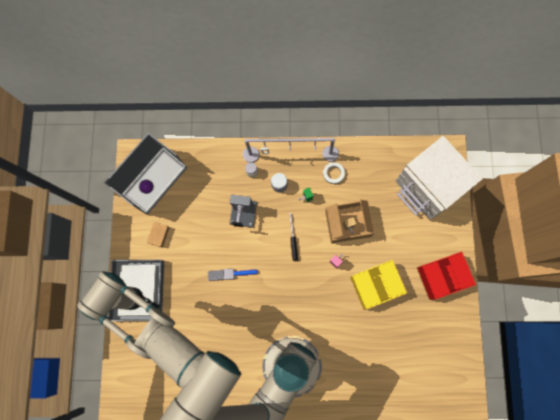

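View pics/scene.png

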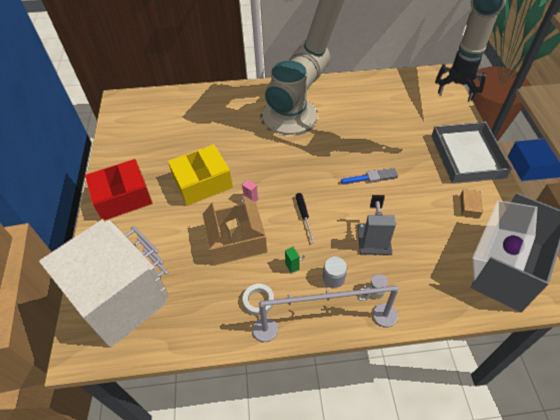

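Candidates: cartons at top-view pixels brown (350,222), yellow (379,285), red (446,276). Brown fits. Blocks: pale one inside brown carton (350,221), green (308,194), pink (338,261). The pale one fits. I'll get coarse positions and an enlarged crop.

Run:
```python
from h import *
d=np.load('d.npz');t=d['t'];s=d['s']
for n,p in [('carton',(350,222)),('stand',(241,211)),('tin',(279,182)),('tape',(334,173)),('driver',(294,235)),('brush',(233,274)),('green',(308,194)),('pink',(338,261)),('cardbox',(158,235)),('jar',(251,170))]:
    print(n,t[p[1],p[0]].round(3))
r=t[195:245,320:378].reshape(-1,3); r=r[r[:,2]>.02]; print('carton',r.min(0),r.max(0))
for k,X in(('t',t),('s',s)):
    m=(X[...,2]>.085)&(X[...,2]<.2)&(abs(X[...,0]-.6)<.2)&(abs(X[...,1]+.25)<.15)
    print(k,m.sum(),X[m].min(0),X[m].max(0))
a=cv2.resize(d['ti'][150:260,220:390],None,fx=4,fy=4,interpolation=cv2.INTER_CUBIC)
cv2.imwrite('pics/2.png',a)
```

```text
carton [ 0.553 -0.237  0.09 ]
stand [0.601 0.194 0.1  ]
tin [0.726 0.044 0.069]
tape [ 0.784 -0.186 -0.008]
driver [ 0.517 -0.014  0.005]
brush [0.359 0.234 0.012]
green [ 0.671 -0.073  0.083]
pink [ 0.4   -0.186  0.083]
cardbox [0.52  0.541 0.029]
jar [0.778 0.159 0.072]
carton [ 0.20375588 -0.32686139  0.02011288] [ 0.64322724 -0.04136342  1.92157503]
t 733 [ 0.4006201  -0.3904199   0.08502986] [ 0.63937225 -0.14322347  0.14681368]
s 1082 [ 0.40005474 -0.39312652  0.0850013 ] [ 0.64716281 -0.14124411  0.14254286]
```

View pics/2.png

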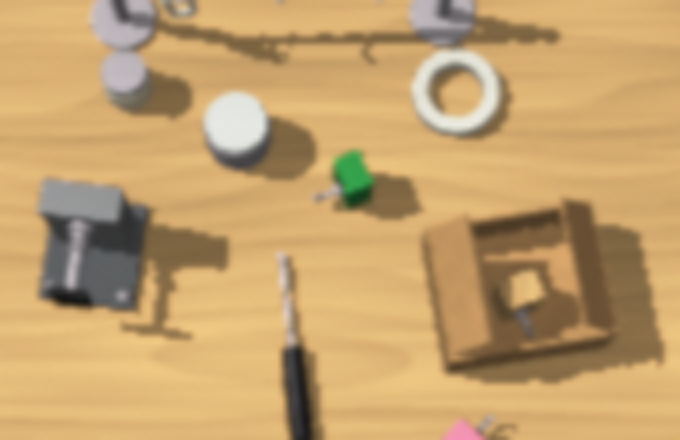

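```bash
cat >> h.py <<'E'
def Rdown(yaw,flip=1):  # tool x down, z along +-(y axis of frame turned by yaw)
    x=np.array([0,0,-1.]); z=flip*np.array([-np.sin(yaw),np.cos(yaw),0]); return np.stack([x,np.cross(z,x),z],1)
def plan(way,vmax=.055,amax=9.5,T=None):
    "way: list of (pos,R); prints rows in units"
    T=tool() if T is None else T.copy(); k=0
    for p,Rt in way:
        dp=np.array(p)-T[:3,3]; rv=R.from_matrix(T[:3,:3].T@Rt).as_rotvec()
        n=max(1,int(np.ceil(max(np.linalg.norm(dp)/vmax,np.degrees(np.linalg.norm(rv))/amax))))
        for i in range(n):
            k+=1; print(k,(T[:3,:3].T@dp/n/.12).round(3).tolist(),(rv/n/(np.pi/2)).round(3).tolist())
            T[:3,3]+=dp/n; T[:3,:3]=T[:3,:3]@R.from_rotvec(rv/n).as_matrix()
E
python3 - <<'E'
from h import *
print(tool().round(3)); print(get_image('wrist')['mount'].round(3))
print(get_image('wrist')['mtx'])
for f in(1,-1): print(f);plan([([.45,.25,.34],Rdown(-.1,f))])
E
```

```text
[[-0.001 -0.896  0.445  0.255]
 [-0.001  0.445  0.896  0.515]
 [-1.     0.    -0.002  0.231]
 [ 0.     0.     0.     1.   ]]
[[ 0.     0.311 -0.95  -0.144]
 [ 0.002  0.95   0.311  0.081]
 [ 1.    -0.002 -0.    -0.001]
 [ 0.     0.     0.     1.   ]]
[[369.73487089   0.         278.31047543]
 [  0.         369.73487089 205.91149715]
 [  0.           0.           1.        ]]
1
1 [-0.13, -0.348, -0.18] [-0.033, -0.0, -0.0]
2 [-0.13, -0.338, -0.197] [-0.033, -0.0, -0.0]
3 [-0.13, -0.327, -0.214] [-0.033, -0.0, -0.0]
4 [-0.13, -0.316, -0.231] [-0.033, -0.0, -0.0]
5 [-0.13, -0.303, -0.247] [-0.033, -0.0, -0.0]
6 [-0.13, -0.29, -0.262] [-0.033, -0.0, -0.0]
7 [-0.13, -0.276, -0.277] [-0.033, -0.0, -0.0]
-1
1 [-0.053, -0.143, -0.074] [0.104, -0.0, 0.0]
2 [-0.054, -0.153, -0.05] [0.104, -0.0, 0.0]
3 [-0.054, -0.159, -0.024] [0.104, -0.0, 0.0]
4 [-0.054, -0.161, 0.002] [0.104, -0.0, 0.0]
5 [-0.054, -0.159, 0.028] [0.104, -0.0, 0.0]
6 [-0.054, -0.152, 0.054] [0.104, -0.0, 0.0]
7 [-0.054, -0.141, 0.078] [0.104, -0.0, 0.0]
8 [-0.054, -0.126, 0.1] [0.104, -0.0, 0.0]
9 [-0.054, -0.108, 0.119] [0.104, -0.0, 0.0]
10 [-0.054, -0.088, 0.135] [0.104, -0.0, 0.0]
11 [-0.054, -0.064, 0.148] [0.104, -0.0, 0.0]
12 [-0.054, -0.04, 0.156] [0.104, -0.0, 0.0]
13 [-0.054, -0.014, 0.16] [0.104, -0.0, 0.0]
14 [-0.054, 0.013, 0.161] [0.104, -0.0, 0.0]
15 [-0.054, 0.039, 0.156] [0.104, -0.0, 0.0]
16 [-0.054, 0.064, 0.148] [0.104, -0.0, 0.0]
17 [-0.054, 0.087, 0.136] [0.104, -0.0, 0.0]
```

Run:
```python
from h import *
plan([([.5,.2,.34],Rdown(-.05,1))],vmax=.053)
```

```text
1 [-0.114, -0.374, -0.181] [-0.033, -0.0, -0.0]
2 [-0.114, -0.364, -0.2] [-0.033, -0.0, -0.0]
3 [-0.114, -0.353, -0.218] [-0.033, -0.0, -0.0]
4 [-0.114, -0.342, -0.236] [-0.033, -0.0, -0.0]
5 [-0.114, -0.329, -0.253] [-0.033, -0.0, -0.0]
6 [-0.114, -0.316, -0.27] [-0.033, -0.0, -0.0]
7 [-0.114, -0.302, -0.285] [-0.033, -0.0, -0.0]
8 [-0.114, -0.287, -0.3] [-0.033, -0.0, -0.0]
```

>>> arm_command --series '[{"dp": [-0.11, -0.37, -0.18], "angular": [-0.033, 0, 0], "gripper": 85}, {"dp": [-0.11, -0.36, -0.2], "angular": [-0.033, 0, 0], "gripper": 85}, {"dp": [-0.11, -0.35, -0.22], "angular": [-0.033, 0, 0], "gripper": 85}, {"dp": [-0.11, -0.34, -0.24], "angular": [-0.033, 0, 0], "gripper": 85}, {"dp": [-0.11, -0.33, -0.25], "angular": [-0.033, 0, 0], "gripper": 85}, {"dp": [-0.11, -0.32, -0.27], "angular": [-0.033, 0, 0], "gripper": 85}, {"dp": [-0.11, -0.3, -0.28], "angular": [-0.033, 0, 0], "gripper": 85}, {"dp": [-0.11, -0.29, -0.3], "angular": [-0.033, 0, 0], "gripper": 85}]'

```text
clock: 1.2
position: [0.5068, 0.1964, 0.3367]
ee_rot: [0.505, -0.494, 0.508, 0.494]
contact_force: [1.1, 1.0, -0.2]
width: 0.085
```

Run:
```python
from h import *
a=cam('wrist'); X=cloud(a); np.savez('w1.npz',X=X,i=a['image'],d=a['depth'])
print(tool().round(3)); cv2.imwrite('pics/3.png',a['image'])
plan([([.5,-.22,.34],Rdown(.12,1))],vmax=.053)
```

```text
[[ 0.004 -1.     0.028  0.512]
 [-0.008  0.028  1.     0.191]
 [-1.    -0.004 -0.008  0.338]
 [ 0.     0.     0.     1.   ]]
1 [0.001, 0.001, -0.428] [-0.012, -0.001, 0.0]
2 [0.001, 0.009, -0.428] [-0.012, -0.001, 0.0]
3 [0.001, 0.017, -0.428] [-0.012, -0.001, 0.0]
4 [0.0, 0.024, -0.428] [-0.012, -0.001, 0.0]
5 [-0.0, 0.032, -0.427] [-0.012, -0.001, 0.0]
6 [-0.001, 0.04, -0.427] [-0.012, -0.001, 0.0]
7 [-0.001, 0.048, -0.426] [-0.012, -0.001, 0.0]
8 [-0.002, 0.056, -0.425] [-0.012, -0.001, 0.0]
```

View pics/3.png

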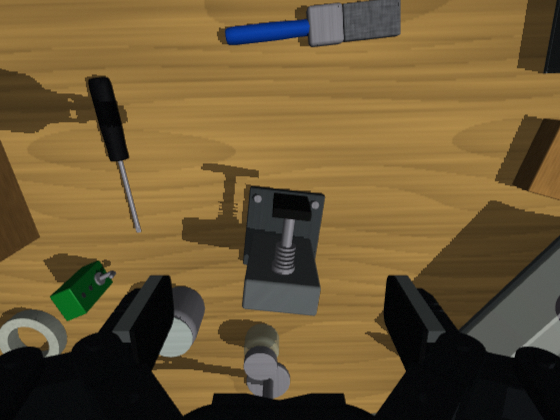

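```bash
cat > st.py <<'E'
from h import *
def stand(X,im):
    g=(abs(X[...,0]-.57)<.13)&(abs(X[...,1]-.19)<.09)
    def rect(m,n):
        p=X[m]; r=cv2.minAreaRect(p[:,:2].astype(np.float32)*1000); print(n,len(p),np.round(r,1).tolist() if 0 else r,'z',np.median(p[:,2]).round(4)); return r
    rect(g&(abs(X[...,2]-.142)<.004),'housing top')
    b=im.max(2)<40
    m=g&b&(X[...,2]>.05)&(X[...,2]<.165); p=X[m]; print('pad',p.min(0),p.max(0))
    rect(m&(X[...,2]>.132),'pad top')
    rect(m&(X[...,2]<.13),'pad face')
    rect(g&(abs(X[...,2]-.012)<.004),'base')
    m=g&(X[...,2]>.03)&(X[...,2]<.128)&~b; p=X[m]; print('other',len(p),p.min(0),p.max(0))
E
python3 - <<'E'
from st import *
d=np.load('w1.npz'); stand(d['X'],d['i'])
X=d['X'];print(X[190:222:3,292].round(4)); print(d['i'][190:222:3,292].tolist()); print(np.median(X[120:180,200:350,2]))
E
```

```text
housing top 2722 ((597.0927734375, 200.639404296875), (79.91942596435547, 114.93743896484375), 81.85682678222656) z 0.1429
pad [0.53715508 0.15747117 0.05005188] [0.62463398 0.23463273 0.14201047]
pad top 776 ((579.6889038085938, 201.16261291503906), (76.69339752197266, 80.72908782958984), 82.93598937988281) z 0.1385
pad face 1937 ((579.5816040039062, 200.4742431640625), (77.54549407958984, 82.3157958984375), 83.78116607666016) z 0.102
base 2459 ((612.6388549804688, 198.2831268310547), (99.84757232666016, 113.10220336914062), 82.0713882446289) z 0.0131
other 946 [0.53787794 0.15757229 0.03017209] [0.62671555 0.23667268 0.12792072]
[[0.5577 0.2121 0.0065]
 [0.56   0.2119 0.0132]
 [0.5403 0.2095 0.0939]
 [0.5405 0.2091 0.1046]
 [0.5404 0.2088 0.1156]
 [0.5402 0.2084 0.1263]
 [0.5405 0.2081 0.1351]
 [0.5421 0.208  0.1395]
 [0.5454 0.2079 0.139 ]
 [0.5487 0.2079 0.1385]
 [0.5593 0.2085 0.1182]]
[[41, 72, 92], [52, 50, 46], [5, 4, 3], [7, 8, 5], [3, 2, 1], [4, 5, 4], [6, 6, 5], [12, 15, 15], [18, 18, 17], [17, 18, 19], [137, 133, 135]]
0.001132930613471833
```

>>> arm_command --series '[{"dp": [0, 0, -0.43], "angular": [-0.012, 0, 0], "gripper": 85}, {"dp": [0, 0.01, -0.43], "angular": [-0.012, 0, 0], "gripper": 85}, {"dp": [0, 0.02, -0.43], "angular": [-0.012, 0, 0], "gripper": 85}, {"dp": [0, 0.025, -0.43], "angular": [-0.012, 0, 0], "gripper": 85}, {"dp": [0, 0.03, -0.43], "angular": [-0.012, 0, 0], "gripper": 85}, {"dp": [0, 0.04, -0.43], "angular": [-0.012, 0, 0], "gripper": 85}, {"dp": [0, 0.05, -0.43], "angular": [-0.012, 0, 0], "gripper": 0}, {"dp": [0, 0, 0], "angular": [0, 0, 0], "gripper": 0}]'

```text
clock: 2.25
position: [0.5024, -0.1822, 0.3383]
ee_rot: [-0.472, 0.528, -0.474, -0.523]
contact_force: [0.8, 0.9, -0.4]
width: 0.0512
```

Run:
```python
from h import *
a=cam('wrist'); X=cloud(a); np.savez('w2.npz',X=X,i=a['image'],d=a['depth'])
print(tool().round(3)); cv2.imwrite('pics/4.png',a['image'])
```

```text
[[ 0.003 -0.994 -0.106  0.502]
 [-0.006 -0.106  0.994 -0.18 ]
 [-1.    -0.003 -0.006  0.338]
 [ 0.     0.     0.     1.   ]]
```

View pics/4.png

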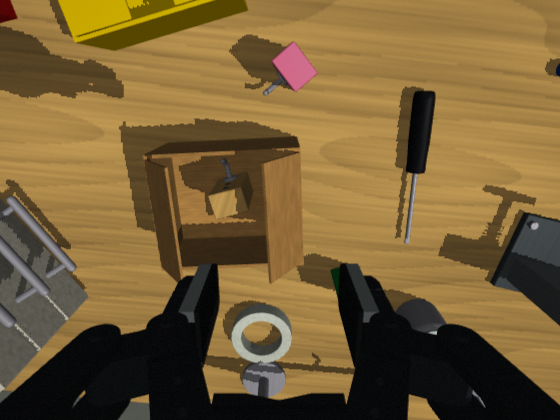

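Pad face at about (0.540, 0.2085), stand yaw about −8°. The picture shows the brown carton: flaps at (162,215) and (283,205), pale block top at (230,200), hook toward the robot. Pink at (293,66) and green at (335,275) are decoys.

Run:
```python
from h import *
d=np.load('w1.npz');X=d['X']
g=(abs(X[...,0]-.542)<.012)&(abs(X[...,1]-.2085)<.03)&(X[...,2]>.085)&(X[...,2]<.136)
p=X[g]; c=p.mean(0); n=np.linalg.svd(p-c)[2][2]; n*=np.sign(n[0]); print('pad plane',c,n,'yaw',np.arctan2(n[1],n[0]))
y=np.array([-np.sin(-.14),np.cos(-.14)]); q=p[:,:2]@y; print('pad lateral',np.percentile(q,[0.5,99.5]), 'width',np.ptp(np.percentile(q,[0.5,99.5])))
d=np.load('w2.npz');X=d['X'];im=d['i']
V,U=np.mgrid[:420,:560]
box=(U>110)&(U<310)&(V>125)&(V<290)
m=box&(abs(X[...,2]-.090)<.004)
r=cv2.minAreaRect(X[m][:,:2].astype(np.float32)*1000);print('rim',m.sum(),r,np.median(X[m][:,2]))
m=box&(abs(X[...,2]-.084)<.0035)&(U>195)&(U<255)&(V>165)&(V<225)
r=cv2.minAreaRect(X[m][:,:2].astype(np.float32)*1000);print('blocktop',m.sum(),r)
for z in (0.09,.095,.105,.115,.125,.135):
    m=box&(abs(X[...,2]-z)<.0015); p=X[m]
    if len(p):print(z,len(p),'y-range',p[:,1].min().round(4),p[:,1].max().round(4),'x',p[:,0].min().round(4),p[:,0].max().round(4))
for n,uv in (('R',(slice(180,250),slice(158,168))),('L',(slice(165,260),slice(272,295)))):
    p=X[uv].reshape(-1,3); p=p[p[:,2]>.08];c=p.mean(0);nn=np.linalg.svd(p-c,full_matrices=False)[2][2];print(n,len(p),c,nn*np.sign(nn[2]))
cv2.imwrite('pics/5.png',cv2.resize(im[120:290,130:320],None,fx=3.5,fy=3.5,interpolation=cv2.INTER_CUBIC))
```

```text
pad plane [0.54036496 0.20778624 0.11199332] [ 9.91689412e-01 -1.28654934e-01  1.35311597e-04] yaw -0.12901252365872176
pad lateral [0.26267665 0.30007475] width 0.03739810180626546
rim 1495 ((563.2523803710938, -236.31423950195312), (138.71646118164062, 168.6132354736328), 8.928855895996094) 0.0910216348633533
blocktop 909 ((554.2340698242188, -236.42990112304688), (30.020145416259766, 40.12455749511719), 20.966556549072266)
0.09 745 y-range -0.3294 -0.143 x 0.4823 0.6433
0.095 327 y-range -0.3272 -0.145 x 0.4858 0.6387
0.105 338 y-range -0.3193 -0.1527 x 0.4884 0.6344
0.115 380 y-range -0.311 -0.1593 x 0.4902 0.6352
0.125 415 y-range -0.3039 -0.167 x 0.491 0.6335
0.135 439 y-range -0.2959 -0.1743 x 0.4918 0.6301
R 699 [ 0.56354924 -0.29901961  0.12038694] [ 0.01895063 -0.94664001  0.32173525]
L 2185 [ 0.54690157 -0.17441687  0.12041102] [-0.11463219  0.98837604  0.09986123]
```

View pics/5.png

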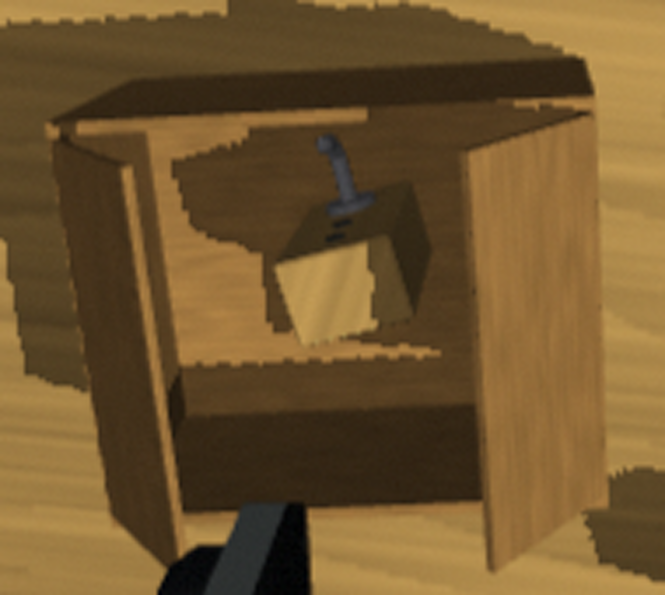

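```bash
cat >> h.py <<'E'
CC=np.array([.5633,-.2363]);CY=.156
def cf(x,y,z): # carton frame -> world
    c,s=np.cos(CY),np.sin(CY); return [CC[0]+c*x-s*y,CC[1]+s*x+c*y,z]
E
python3 - <<'E'
from h import *
r=Rdown(CY)
plan([(cf(0,0,.24),r),(cf(0,0,.108),r),(cf(0,102,.108) if 0 else cf(0,.102,.108),r)],vmax=.045)
E
```

```text
1 [0.275, -0.151, -0.171] [-0.011, -0.001, 0.001]
2 [0.274, -0.148, -0.174] [-0.011, -0.001, 0.001]
3 [0.274, -0.146, -0.177] [-0.011, -0.001, 0.001]
4 [0.367, 0.0, -0.0] [0.0, -0.0, 0.0]
5 [0.367, 0.0, -0.0] [0.0, -0.0, 0.0]
6 [0.367, 0.0, -0.0] [0.0, -0.0, 0.0]
7 [-0.0, 0.0, 0.283] [0.0, -0.0, -0.0]
8 [-0.0, 0.0, 0.283] [0.0, -0.0, -0.0]
9 [-0.0, 0.0, 0.283] [0.0, -0.0, -0.0]
```

>>> arm_command --series '[{"dp": [0.18, -0.15, -0.17], "angular": [-0.011, 0, 0], "gripper": 0}, {"dp": [0.18, -0.15, -0.17], "angular": [-0.011, 0, 0], "gripper": 0}, {"dp": [0.18, -0.15, -0.18], "angular": [-0.011, 0, 0], "gripper": 0}, {"dp": [0.33, 0, 0], "angular": [0, 0, 0], "gripper": 0}, {"dp": [0.33, 0, 0], "angular": [0, 0, 0], "gripper": 0}, {"dp": [0.3, 0, 0], "angular": [0, 0, 0], "gripper": 0}, {"dp": [0.1, 0, 0], "angular": [0, 0, 0], "gripper": 0}, {"dp": [0.05, 0, 0], "angular": [0, 0, 0], "gripper": 0}]'

```text
clock: 3.3
position: [0.5701, -0.2248, 0.1382]
ee_rot: [-0.457, 0.544, -0.454, -0.538]
contact_force: [0.1, 0.7, 0.1]
width: 0.0002
```

Run:
```python
from h import *
r=Rdown(CY); print(tool().round(3)[:3,3])
plan([(cf(0,0,.108),r),(cf(0,.102,.108),r)],vmax=.026)
```

```text
[ 0.57  -0.225  0.138]
1 [0.126, 0.037, -0.042] [0.004, -0.001, 0.003]
2 [0.126, 0.036, -0.042] [0.004, -0.001, 0.003]
3 [0.0, 0.0, 0.213] [0.0, 0.0, 0.0]
4 [0.0, 0.0, 0.213] [0.0, 0.0, 0.0]
5 [0.0, 0.0, 0.213] [0.0, 0.0, 0.0]
6 [0.0, 0.0, 0.213] [0.0, 0.0, 0.0]
```

>>> arm_command --series '[{"dp": [0.13, 0.04, -0.04], "angular": [0.004, 0, 0], "gripper": 0}, {"dp": [0.13, 0.04, -0.04], "angular": [0.004, 0, 0], "gripper": 0}, {"dp": [0, 0, 0.2], "angular": [0, 0, 0], "gripper": 0}, {"dp": [0, 0, 0.2], "angular": [0, 0, 0], "gripper": 0}, {"dp": [0, 0, 0.2], "angular": [0, 0, 0], "gripper": 0}, {"dp": [0, 0, 0.2], "angular": [0, 0, 0], "gripper": 0}, {"dp": [0, 0, 0.1], "angular": [0, 0, 0], "gripper": 0}, {"dp": [0, 0, 0], "angular": [0, 0, 0], "gripper": 0}]'

```text
clock: 4.3
position: [0.5478, -0.1282, 0.1146]
ee_rot: [-0.46, 0.549, -0.457, -0.528]
contact_force: [0.5, 0.2, -0.9]
width: -0.0001
```

Run:
```python
from h import *
r=Rdown(CY); print(tool().round(3)[:3,3],cf(0,.102,.108))
plan([(cf(0,.102,.108),r),(cf(0,-.102,.108),r)],vmax=.036)
```

```text
[ 0.548 -0.128  0.115] [np.float64(0.547452460586345), np.float64(-0.13553862101711467), 0.108]
1 [0.056, 0.013, -0.059] [0.002, -0.013, 0.014]
2 [-0.0, -0.0, -0.283] [-0.0, 0.0, -0.0]
3 [-0.0, -0.0, -0.283] [-0.0, 0.0, -0.0]
4 [-0.0, -0.0, -0.283] [-0.0, 0.0, -0.0]
5 [-0.0, -0.0, -0.283] [-0.0, 0.0, -0.0]
6 [0.0, -0.0, -0.283] [-0.0, 0.0, -0.0]
7 [0.0, -0.0, -0.283] [-0.0, 0.0, -0.0]
```

>>> arm_command --series '[{"dp": [0, 0, -0.28], "angular": [0, -0.012, 0.014], "gripper": 0}, {"dp": [0.03, 0, -0.28], "angular": [0, 0, 0], "gripper": 0}, {"dp": [0.02, 0, -0.28], "angular": [0, 0, 0], "gripper": 0}, {"dp": [0, 0, -0.24], "angular": [0, 0, 0], "gripper": 0}, {"dp": [0, 0, -0.22], "angular": [0, 0, 0], "gripper": 0}, {"dp": [0, 0, -0.22], "angular": [0, 0, 0], "gripper": 0}, {"dp": [0, 0, -0.22], "angular": [0, 0, 0], "gripper": 0}, {"dp": [0, 0, -0.1], "angular": [0, 0, 0], "gripper": 0}]'

```text
clock: 5.3
position: [0.5847, -0.3521, 0.1111]
ee_rot: [0.459, -0.538, 0.458, 0.539]
contact_force: [-0.1, -0.1, -0.4]
width: 0.0002
```

Run:
```python
from h import *
r=Rdown(CY); print(tool().round(3)[:3,3],cf(0,-.102,.108))
plan([(cf(0,-.108,.108),r),(cf(0,-.108,.17),r)],vmax=.036)
```

```text
[ 0.585 -0.352  0.111] [np.float64(0.579147539413655), np.float64(-0.33706137898288535), 0.108]
1 [0.026, 0.026, 0.081] [0.003, 0.002, 0.0]
2 [-0.258, 0.0, -0.0] [-0.0, -0.0, 0.0]
3 [-0.258, 0.0, -0.0] [-0.0, -0.0, 0.0]
```

Run:
```python
from h import *
T=tool(); print(T[:3,3]); p=T[:3,3]
r=Rdown(.366); w=[(p+[0,.01,.07],T[:3,:3]),([.5542,-.2364,.25],r)]
plan(w,vmax=.04)
```

```text
[ 0.58469762 -0.35208876  0.11107943]
1 [-0.292, -0.007, 0.042] [0.0, 0.0, 0.0]
2 [-0.292, -0.007, 0.042] [0.0, 0.0, 0.0]
3 [-0.143, 0.027, 0.228] [-0.033, 0.0, 0.0]
4 [-0.143, 0.016, 0.229] [-0.033, 0.0, 0.0]
5 [-0.143, 0.004, 0.229] [-0.033, 0.0, 0.0]
6 [-0.143, -0.008, 0.229] [-0.033, 0.0, 0.0]
```

>>> arm_command --series '[{"dp": [-0.29, 0, 0.04], "angular": [0, 0, 0], "gripper": 0}, {"dp": [-0.29, 0, 0.04], "angular": [0, 0, 0], "gripper": 0}, {"dp": [-0.14, 0.03, 0.23], "angular": [-0.033, 0, 0], "gripper": 0}, {"dp": [-0.14, 0.02, 0.23], "angular": [-0.033, 0, 0], "gripper": 70}, {"dp": [-0.14, 0, 0.23], "angular": [-0.033, 0, 0], "gripper": 70}, {"dp": [-0.14, -0.01, 0.22], "angular": [-0.033, 0, 0], "gripper": 70}, {"dp": [0, 0, 0], "angular": [0, 0, 0], "gripper": 70}, {"dp": [0, 0, 0], "angular": [0, 0, 0], "gripper": 70}]'

```text
clock: 6.3
position: [0.551, -0.2337, 0.2498]
ee_rot: [0.398, -0.582, 0.396, 0.588]
contact_force: [0.0, -0.9, 0.1]
width: 0.0698
```

Run:
```python
from h import *
T=tool(); print(T.round(3)); a=cam('wrist'); X=cloud(a); cv2.imwrite('pics/6.png',a['image'])
m=(abs(X[...,2]-.085)<.004)&(np.hypot(X[...,0]-.554,X[...,1]+.236)<.035)
print(m.sum(),cv2.minAreaRect(X[m][:,:2].astype(np.float32)*1000),np.median(X[m][:,2]))
for s in(1,-1):
    c,sn=np.cos(CY),np.sin(CY); lx=c*(X[...,0]-CC[0])+sn*(X[...,1]-CC[1]); ly=-sn*(X[...,0]-CC[0])+c*(X[...,1]-CC[1])
    m=(abs(lx)<.05)&(s*ly>.088)&(s*ly<.15)&(X[...,2]>.05); 
    if m.sum()>20:
        pf=np.polyfit(s*ly[m],X[...,2][m],1); print(s,m.sum(),'angle',np.pi+np.arctan(pf[0]))
r=Rdown(.366)
plan([([.5542,-.2364,.15],r),([.5542,-.2364,.047],r)],vmax=.045)
```

```text
[[-0.005 -0.93  -0.368  0.551]
 [ 0.007 -0.368  0.93  -0.234]
 [-1.     0.002  0.009  0.25 ]
 [ 0.     0.     0.     1.   ]]
1547 ((553.94677734375, -236.8035888671875), (29.534194946289062, 39.963279724121094), 21.609800338745117) 0.08507405327522954
1 7049 angle 3.7235640832011274
-1 8657 angle 3.563637694721382
1 [0.277, -0.006, -0.013] [0.002, 0.002, -0.0]
2 [0.277, -0.006, -0.012] [0.002, 0.002, -0.0]
3 [0.277, -0.006, -0.011] [0.002, 0.002, -0.0]
4 [0.286, -0.0, -0.0] [0.0, -0.0, 0.0]
5 [0.286, -0.0, -0.0] [0.0, -0.0, 0.0]
6 [0.286, -0.0, -0.0] [0.0, -0.0, 0.0]
```

View pics/6.png

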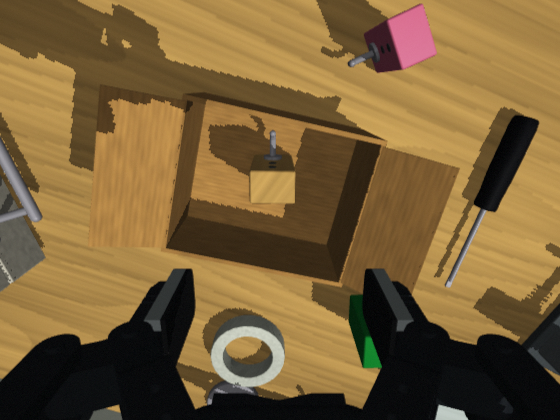

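>>> arm_command --series '[{"dp": [0.27, -0.01, -0.015], "angular": [0, 0, 0], "gripper": 70}, {"dp": [0.27, -0.01, -0.015], "angular": [0, 0, 0], "gripper": 70}, {"dp": [0.27, -0.01, -0.015], "angular": [0, 0, 0], "gripper": 70}, {"dp": [0.1, 0, 0], "angular": [0, 0, 0], "gripper": 70}, {"dp": [0, 0, 0], "angular": [0, 0, 0], "gripper": 70}, {"dp": [0, 0, 0], "angular": [0, 0, 0], "gripper": 70}, {"dp": [0, 0, 0], "angular": [0, 0, 0], "gripper": 70}, {"dp": [0, 0, 0], "angular": [0, 0, 0], "gripper": 70}]'

```text
clock: 7.35
position: [0.5583, -0.2414, 0.1384]
ee_rot: [0.399, -0.583, 0.398, 0.585]
contact_force: [0.9, 0.9, 0.4]
width: 0.0698
```

Run:
```python
from h import *
T=tool(); print(T.round(3)); r=Rdown(.37)
plan([([.554,-.2366,.04],r)],vmax=.03)
```

```text
[[-0.002 -0.931 -0.365  0.558]
 [ 0.004 -0.365  0.931 -0.241]
 [-1.     0.     0.005  0.138]
 [ 0.     0.     0.     1.   ]]
1 [0.205, 0.005, 0.012] [0.001, 0.001, -0.0]
2 [0.205, 0.005, 0.012] [0.001, 0.001, -0.0]
3 [0.205, 0.005, 0.012] [0.001, 0.001, -0.0]
4 [0.205, 0.005, 0.012] [0.001, 0.001, -0.0]
```

>>> arm_command --series '[{"dp": [0.1, 0.015, 0.04], "angular": [0.001, 0.001, 0], "gripper": 70}, {"dp": [0.2, 0, 0], "angular": [0.001, 0.001, 0], "gripper": 70}, {"dp": [0.2, 0, 0], "angular": [0.001, 0.001, 0], "gripper": 70}, {"dp": [0.2, 0, 0], "angular": [0, 0, 0], "gripper": 70}, {"dp": [0.07, 0, 0], "angular": [0, 0, 0], "gripper": 70}, {"dp": [0.03, 0, 0], "angular": [0, 0, 0], "gripper": 70}, {"dp": [0, 0, 0], "angular": [0, 0, 0], "gripper": 70}, {"dp": [0, 0, 0], "angular": [0, 0, 0], "gripper": 70}]'

```text
clock: 8.35
position: [0.5545, -0.2361, 0.0407]
ee_rot: [-0.4, 0.585, -0.4, -0.582]
contact_force: [0.2, -1.0, -0.9]
width: 0.0703
```

Run:
```python
from h import *
T=tool(); print(T.round(4)); r=Rdown(.37)
plan([([.554,-.2366,.04],r)],vmax=.03)
```

```text
[[ 0.0033 -0.9327 -0.3606  0.5545]
 [-0.0021 -0.3606  0.9327 -0.2361]
 [-1.     -0.0023 -0.0032  0.0407]
 [ 0.      0.      0.      1.    ]]
1 [0.006, 0.005, -0.002] [-0.001, -0.002, 0.001]
```

Very close. Close the jaws, then lift a little.

>>> arm_command --series '[{"dp": [0, 0, 0], "angular": [-0.003, 0, 0], "gripper": 30}, {"dp": [0, 0, 0], "angular": [0, 0, 0], "gripper": 30}, {"dp": [0, 0, 0], "angular": [0, 0, 0], "gripper": 30}, {"dp": [0, 0, 0], "angular": [0, 0, 0], "gripper": 30}, {"dp": [0, 0, 0], "angular": [0, 0, 0], "gripper": 30}, {"dp": [0, 0, 0], "angular": [0, 0, 0], "gripper": 30}, {"dp": [-0.03, 0, 0], "angular": [0, 0, 0], "gripper": 30}, {"dp": [-0.06, 0, 0], "angular": [0, 0, 0], "gripper": 30}]' --grip_force 70

```text
clock: 9.35
position: [0.5544, -0.2361, 0.0525]
ee_rot: [-0.398, 0.586, -0.398, -0.583]
contact_force: [-0.1, 0.5, -1.8]
width: 0.0396
```

Run:
```python
from h import *
s=get_state();T=tool(s); print(T.round(4),s['width'],s['contact_force']); r=Rdown(.37)
plan([(T[:3,3]+[0,0,.19],Rdown(.366)),([.47,-.03,.25],Rdown(.1)),([.47,.217,.18],Rdown(-.138))],vmax=.05)
```

```text
[[ 0.0034 -0.9309 -0.3652  0.5544]
 [-0.0022 -0.3652  0.9309 -0.2361]
 [-1.     -0.0024 -0.0033  0.0525]
 [ 0.      0.      0.      1.    ]] 0.03955608003273809 [-0.09758386  0.50442619 -1.80946926]
1 [-0.396, -0.001, -0.001] [0.001, -0.001, 0.0]
2 [-0.396, -0.001, -0.001] [0.001, -0.001, 0.0]
3 [-0.396, -0.0, -0.001] [0.001, -0.001, 0.0]
4 [-0.396, -0.0, -0.0] [0.001, -0.001, 0.0]
5 [-0.013, 0.008, 0.371] [0.034, -0.0, -0.0]
6 [-0.013, 0.028, 0.37] [0.034, -0.0, -0.0]
7 [-0.013, 0.048, 0.368] [0.034, -0.0, -0.0]
8 [-0.013, 0.067, 0.365] [0.034, -0.0, -0.0]
9 [-0.013, 0.087, 0.361] [0.034, -0.0, -0.0]
10 [0.097, -0.034, 0.341] [0.025, 0.0, 0.0]
11 [0.097, -0.021, 0.342] [0.025, 0.0, 0.0]
12 [0.097, -0.007, 0.343] [0.025, 0.0, 0.0]
13 [0.097, 0.007, 0.343] [0.025, 0.0, 0.0]
14 [0.097, 0.02, 0.342] [0.025, 0.0, 0.0]
15 [0.097, 0.034, 0.341] [0.025, 0.0, 0.0]
```

>>> arm_command --series '[{"dp": [-0.3, 0, 0], "angular": [0, 0, 0], "gripper": 30}, {"dp": [-0.39, 0, 0], "angular": [0, 0, 0], "gripper": 30}, {"dp": [-0.39, 0, 0], "angular": [0, 0, 0], "gripper": 30}, {"dp": [-0.39, 0, 0], "angular": [0, 0, 0], "gripper": 30}, {"dp": [-0.1, 0.01, 0.3], "angular": [0.034, 0, 0], "gripper": 30}, {"dp": [-0.02, 0.03, 0.36], "angular": [0.034, 0, 0], "gripper": 30}, {"dp": [-0.01, 0.05, 0.36], "angular": [0.034, 0, 0], "gripper": 30}, {"dp": [-0.01, 0.07, 0.36], "angular": [0.034, 0, 0], "gripper": 30}]'

```text
clock: 10.35
position: [0.4882, -0.0808, 0.2551]
ee_rot: [-0.463, 0.539, -0.461, -0.532]
contact_force: [-0.1, 1.0, -1.8]
width: 0.0392
```

Run:
```python
from h import *
s=get_state();T=tool(s); print(T.round(4),s['width'],s['contact_force'])
plan([([.455,.2195,.18],Rdown(-.138))],vmax=.05)
```

```text
[[ 0.0094 -0.989  -0.1477  0.4882]
 [-0.0042 -0.1478  0.989  -0.0808]
 [-0.9999 -0.0087 -0.0056  0.2551]
 [ 0.      0.      0.      1.    ]] 0.039172079962163237 [-0.13333916  0.99731267 -1.80478199]
1 [0.087, -0.013, 0.36] [0.026, -0.0, 0.001]
2 [0.088, 0.002, 0.36] [0.026, -0.0, 0.001]
3 [0.088, 0.016, 0.36] [0.026, -0.0, 0.001]
4 [0.088, 0.031, 0.359] [0.026, -0.0, 0.001]
5 [0.088, 0.045, 0.357] [0.026, -0.0, 0.001]
6 [0.089, 0.06, 0.355] [0.026, -0.0, 0.001]
7 [0.089, 0.074, 0.352] [0.026, -0.0, 0.001]
```

>>> arm_command --series '[{"dp": [0.07, -0.01, 0.35], "angular": [0.026, 0, 0], "gripper": 30}, {"dp": [0.07, 0, 0.35], "angular": [0.026, 0, 0], "gripper": 30}, {"dp": [0.07, 0.01, 0.35], "angular": [0.026, 0, 0], "gripper": 30}, {"dp": [0.07, 0.03, 0.35], "angular": [0.026, 0, 0], "gripper": 30}, {"dp": [0.07, 0.04, 0.35], "angular": [0.026, 0, 0], "gripper": 30}, {"dp": [0.07, 0.06, 0.35], "angular": [0.026, 0, 0], "gripper": 30}, {"dp": [0.05, 0.07, 0.2], "angular": [0.026, 0, 0], "gripper": 30}, {"dp": [0, 0, 0], "angular": [0, 0, 0], "gripper": 30}]'

```text
clock: 11.35
position: [0.4527, 0.2064, 0.2004]
ee_rot: [0.539, -0.468, 0.531, 0.457]
contact_force: [-0.4, -0.5, -1.0]
width: 0.0396
```

Run:
```python
from h import *
s=get_state();T=tool(s); print(T.round(4),s['width'],s['contact_force'])
plan([([.455,.2195,.107],Rdown(-.138))],vmax=.035)
```

```text
[[ 0.0176 -0.9894  0.1441  0.4527]
 [-0.0037  0.144   0.9896  0.2064]
 [-0.9998 -0.018  -0.0011  0.2004]
 [ 0.      0.      0.      1.    ]] 0.03960557621174873 [-0.44433899 -0.48862823 -0.97077397]
1 [0.26, 0.003, 0.037] [-0.001, -0.0, 0.004]
2 [0.26, 0.002, 0.037] [-0.001, -0.0, 0.004]
3 [0.26, 0.0, 0.037] [-0.001, -0.0, 0.004]
```

>>> arm_command --series '[{"dp": [0.2, 0, 0.04], "angular": [0, 0, 0.004], "gripper": 30}, {"dp": [0.2, 0, 0.04], "angular": [0, 0, 0.004], "gripper": 30}, {"dp": [0.2, 0, 0.03], "angular": [0, 0, 0.004], "gripper": 30}, {"dp": [0.1, 0, 0], "angular": [0, 0, 0], "gripper": 30}, {"dp": [0.03, 0, 0], "angular": [0, 0, 0], "gripper": 30}, {"dp": [0, 0, 0], "angular": [0, 0, 0], "gripper": 30}, {"dp": [0, 0, 0], "angular": [0, 0, 0], "gripper": 30}, {"dp": [0, 0, 0], "angular": [0, 0, 0], "gripper": 30}]'

```text
clock: 12.35
position: [0.46, 0.216, 0.1163]
ee_rot: [0.537, -0.465, 0.532, 0.46]
contact_force: [0.4, -0.6, -1.7]
width: 0.0395
```

Run:
```python
from h import *
s=get_state();T=tool(s); print(T.round(4),s['width'],s['contact_force'])
a=cam('wrist');X=cloud(a);np.savez('w3.npz',X=X,i=a['image'],T=T); b=cam('scene');np.savez('s3.npz',X=cloud(b),i=b['image'])
cv2.imwrite('pics/7.png',np.hstack([cv2.resize(a['image'],(400,300)),cv2.resize(b['image'][160:265,320:460],(400,300))]))
plan([([.455,.2195,.107],Rdown(-.138))],vmax=.035)
```

```text
[[ 1.000e-02 -9.896e-01  1.436e-01  4.600e-01]
 [-1.300e-03  1.436e-01  9.896e-01  2.160e-01]
 [-9.999e-01 -1.010e-02  1.000e-04  1.163e-01]
 [ 0.000e+00  0.000e+00  0.000e+00  1.000e+00]] 0.039490524712260125 [ 0.38529904 -0.56876643 -1.65499311]
1 [0.076, 0.045, 0.023] [-0.004, -0.0, 0.006]
```

View pics/7.png

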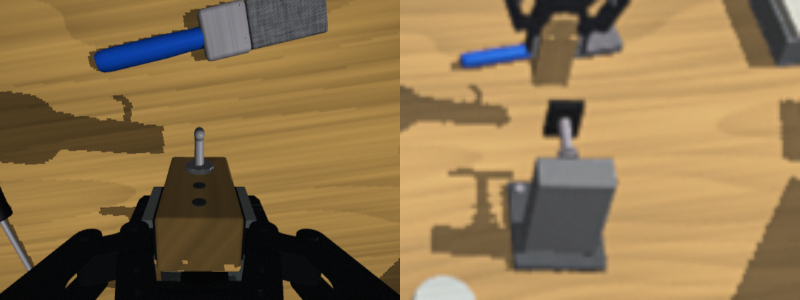

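Run:
```python
from h import *
d=np.load('w3.npz');X=d['X'];T=d['T']; P=(X-T[:3,3])@T[:3,:3]  # tool coords
# front face: tool y ~ +.015
def fit(m,n):
    p=P[m]; c=np.median(p,0); 
    for _ in range(3):
        nn=np.linalg.svd(p-p.mean(0),full_matrices=False)[2][2]; r=abs((p-p.mean(0))@nn); p=p[r<max(.001,2*r.std())]
    print(n,len(p),p.mean(0).round(4),nn.round(4)*np.sign(nn[np.argmax(abs(nn))]),'ext',np.percentile(p,[1,99],axis=0).round(4).tolist())
V,U=np.mgrid[:420,:560]; s=560/400
m=(U>172*s)&(U<242*s)&(V>172*s)&(V<214*s); fit(m,'front')
m=(U>162*s)&(U<238*s)&(V>222*s)&(V<258*s); fit(m,'top')
p=P[m|((U>172*s)&(U<242*s)&(V>172*s)&(V<214*s))]
# full block: points near
m=(abs(P[...,1])<.02)&(abs(P[...,2])<.0235)&(P[...,0]<.06)&(P[...,0]>-.06)&(V<262*s)
print('block tool-z range',np.percentile(P[m],[1,50,99],axis=0).round(4))
for f in('s3.npz',):
    X=np.load(f)['X'];im=np.load(f)['i']
    g=(abs(X[...,0]-.6)<.13)&(abs(X[...,1]-.19)<.09)&(X[...,0]>.5)
    m=g&(abs(X[...,2]-.142)<.004); print('housing',cv2.minAreaRect(X[m][:,:2].astype(np.float32)*1000))
    m=g&(X[...,2]>.09)&(X[...,2]<.15)&(X[...,0]<.575)&(im.max(2)<60); print('pad',m.sum(),np.percentile(X[m],[1,50,99],axis=0).round(4))
X=np.load('w1.npz')['X'];g=(abs(X[...,0]-.6)<.13)&(abs(X[...,1]-.19)<.09)
m=g&(abs(X[...,2]-.142)<.004)&(X[...,0]>.585); print('housing w1',cv2.minAreaRect(X[m][:,:2].astype(np.float32)*1000))
```

```text
front 1865 [-0.023   0.0151  0.0037] [0.2479 0.9483 0.198 ] ext [[-0.0388, 0.0121, -0.0154], [-0.0037, 0.016, 0.0208]]
top 4698 [-0.0434  0.0035 -0.    ] [0.9999 0.0166 0.0015] ext [[-0.0443, -0.0056, -0.017], [-0.0424, 0.0126, 0.0169]]
block tool-z range [[-0.0579 -0.008  -0.0228]
 [-0.0406  0.0135 -0.0001]
 [ 0.0308  0.0184  0.0228]]
housing ((603.3204345703125, 204.5808868408203), (78.38116455078125, 114.22172546386719), 78.53472900390625)
pad 98 [[0.546  0.1911 0.0942]
 [0.5521 0.2046 0.1236]
 [0.5587 0.2231 0.1426]]
housing w1 ((635.9049072265625, 195.0850830078125), (79.91956329345703, 36.52418518066406), 81.86045837402344)
```

Block held upright, centred in the jaws (image: hook at (200,135), top at (198,240) in the left half; pad free at (564,118) in the right half). The earlier pad shot was taken in motion, so I'll take one still shot to confirm the pad laterally.

Run:
```python
from h import *
plan([([.475,.31,.29],Rdown(-.14))],vmax=.05)
```

```text
1 [-0.362, -0.007, 0.198] [-0.001, 0.0, 0.002]
2 [-0.362, -0.006, 0.198] [-0.001, 0.0, 0.002]
3 [-0.362, -0.005, 0.198] [-0.001, 0.0, 0.002]
4 [-0.362, -0.005, 0.198] [-0.001, 0.0, 0.002]
```

>>> arm_command --series '[{"dp": [-0.36, 0, 0.2], "angular": [0, 0, 0.002], "gripper": 30}, {"dp": [-0.36, 0, 0.2], "angular": [0, 0, 0.002], "gripper": 30}, {"dp": [-0.36, 0, 0.2], "angular": [0, 0, 0.002], "gripper": 30}, {"dp": [-0.36, 0, 0.2], "angular": [0, 0, 0], "gripper": 30}, {"dp": [0, 0, 0], "angular": [0, 0, 0], "gripper": 30}, {"dp": [0, 0, 0], "angular": [0, 0, 0], "gripper": 30}, {"dp": [0, 0, 0], "angular": [0, 0, 0], "gripper": 30}, {"dp": [0, 0, 0], "angular": [0, 0, 0], "gripper": 30}]'

```text
clock: 13.45
position: [0.4703, 0.3115, 0.2901]
ee_rot: [0.532, -0.462, 0.538, 0.463]
contact_force: [0.5, -0.3, -1.5]
width: 0.0391
```

Run:
```python
from st import *
T=tool(); a=cam('wrist'); X=cloud(a); im=a['image'];np.savez('w4.npz',X=X,i=im); print(T[:3,3], tool()[:3,3],[round(v) for v in proj(a,[.54,.208,.11])])
g=(abs(X[...,0]-.542)<.014)&(abs(X[...,1]-.2085)<.03)&(X[...,2]>.085)&(X[...,2]<.134)&(im.max(2)<45)
p=X[g]
for _ in range(3):
    c=p.mean(0); n=np.linalg.svd(p-c,full_matrices=False)[2][2]; n*=np.sign(n[0]); p=p[abs((p-c)@n)<.0015]
print('pad plane',len(p),c,n,'yaw',np.arctan2(n[1],n[0]))
e=np.array([np.cos(-.14),np.sin(-.14)]);y=np.array([-e[1],e[0]]);q=p[:,:2]@y; lo,hi=np.percentile(q,[.5,99.5]);print('lat',lo,hi,(lo+hi)/2,'along',(p[:,:2]@e).mean())
g=(abs(X[...,0]-.6)<.13)&(abs(X[...,1]-.19)<.09)
m=g&(abs(X[...,2]-.143)<.004)&(X[...,0]>.585); r=cv2.minAreaRect(X[m][:,:2].astype(np.float32)*1000);print('housing',r,np.array(r[0])@y)
m=g&(abs(X[...,2]-.013)<.004); r=cv2.minAreaRect(X[m][:,:2].astype(np.float32)*1000);print('base',r,np.array(r[0])@y)
m=g&(abs(X[...,2]-.138)<.004)&(X[...,0]<.565)&(im.max(2)<60); r=cv2.minAreaRect(X[m][:,:2].astype(np.float32)*1000);print('padtop',r,np.array(r[0])@y)
```

```text
[0.47028712 0.31149592 0.29008326] [0.47025606 0.31148435 0.29005031] [185, 265]
pad plane 881 [0.54076656 0.20878716 0.11086267] [ 9.90431912e-01 -1.38000740e-01 -6.51060133e-04] yaw -0.13844258519136907
lat 0.263421713505134 0.30077497166144107 0.28209834258328753 along 0.5063408848744184
housing ((645.7423706054688, 229.04702758789062), (8.772520065307617, 26.971242904663086), 85.98051452636719) 316.9149322545265
base ((596.5781860351562, 193.55877685546875), (85.97113800048828, 82.5558853149414), 82.27508544921875) 274.913375257792
padtop ((544.8598022460938, 205.76649475097656), (33.08867263793945, 10.855106353759766), 81.5305404663086) 279.7847084368833
```

```bash
cat >> h.py <<'E'
SY=-.139; E_=np.array([np.cos(-.14),np.sin(-.14)]); Y_=np.array([-E_[1],E_[0]])
def sf(along,z=.1067,lat=.2822): return np.r_[E_*along+Y_*lat,z]
def rep():
    s=get_state();T=tool(s); p=T[:3,3]; x=T[:3,0]
    print('along %.4f lat %.4f z %.4f'%(p[:2]@E_,p[:2]@Y_,p[2]),'push %.1f'%-(s['contact_force'][:2]@E_),s['contact_force'].round(1),'width',s['width'].round(4),'toolx',x.round(4),'yaw',np.arctan2(-T[0,2],T[1,2]).round(4)); return T
E
python3 - <<'E'
from h import *
rep(); plan([(sf(.43,.2),Rdown(SY)),(sf(.43),Rdown(SY))],vmax=.05)
E
```

```text
Traceback (most recent call last):
  File "h.py", line 36, in rep
    print('along %.4f lat %.4f z %.4f'%(p[:2]@E_,p[:2]@Y_,p[2]),'push %.1f'%-(s['contact_force'][:2]@E_),s['contact_force'].round(1),'width',s['width'].round(4),'toolx',x.round(4),'yaw',np.arctan2(-T[0,2],T[1,2]).round(4)); return T
                                                                                                                                             ^^^^^^^^^^^^^^^^
AttributeError: 'float' object has no attribute 'round'
```

```bash
sed -i "s/s\['width'\].round(4)/round(s['width'],4)/" h.py
python3 - <<'E'
from h import *
rep(); plan([(sf(.43,.2),Rdown(SY)),(sf(.43),Rdown(SY))],vmax=.05)
E
```

```text
along 0.4222 lat 0.3741 z 0.2901 push 0.2 [-0.3 -0.3 -1.1] width 0.0392 toolx [-0.0079 -0.0043 -1.    ] yaw -0.1452
1 [0.251, -0.025, -0.254] [-0.001, -0.001, -0.002]
2 [0.251, -0.024, -0.254] [-0.001, -0.001, -0.002]
3 [0.251, -0.023, -0.255] [-0.001, -0.001, -0.002]
4 [0.389, 0.0, 0.0] [0.0, 0.0, -0.0]
5 [0.389, 0.0, 0.0] [0.0, 0.0, -0.0]
```

>>> arm_command --series '[{"dp": [0.25, -0.02, -0.25], "angular": [-0.001, -0.001, -0.002], "gripper": 30}, {"dp": [0.25, -0.02, -0.25], "angular": [-0.001, -0.001, -0.002], "gripper": 30}, {"dp": [0.25, -0.02, -0.25], "angular": [-0.001, -0.001, -0.002], "gripper": 30}, {"dp": [0.3, 0, 0], "angular": [0, 0, 0], "gripper": 30}, {"dp": [0.25, 0, 0], "angular": [0, 0, 0], "gripper": 30}, {"dp": [0.1, 0, 0], "angular": [0, 0, 0], "gripper": 30}, {"dp": [0, 0, 0], "angular": [0, 0, 0], "gripper": 30}, {"dp": [0, 0, 0], "angular": [0, 0, 0], "gripper": 30}]' --grip_force 90

```text
clock: 14.5
position: [0.4641, 0.2164, 0.1165]
ee_rot: [0.535, -0.464, 0.534, 0.462]
contact_force: [0.6, -0.2, -2.0]
width: 0.0394
```

Run:
```python
from h import *
rep(); plan([(sf(.475),Rdown(SY))],vmax=.01)
```

```text
along 0.4293 lat 0.2790 z 0.1165 push -0.6 [ 0.6 -0.2 -2. ] width 0.0394 toolx [ 0.0018 -0.0012 -1.    ] yaw -0.1429
1 [0.016, -0.076, 0.005] [-0.0, -0.0, 0.0]
2 [0.016, -0.076, 0.005] [-0.0, -0.0, 0.0]
3 [0.016, -0.076, 0.005] [-0.0, -0.0, 0.0]
4 [0.016, -0.076, 0.005] [-0.0, -0.0, 0.0]
5 [0.016, -0.076, 0.005] [-0.0, -0.0, 0.0]
```

>>> arm_command --series '[{"dp": [0.04, -0.08, 0.013], "angular": [0, 0, 0], "gripper": 30}, {"dp": [0.04, -0.08, 0.013], "angular": [0, 0, 0], "gripper": 30}, {"dp": [0.01, -0.08, 0], "angular": [0.002, 0, 0], "gripper": 30}, {"dp": [0, -0.08, 0], "angular": [0, 0, 0], "gripper": 30}, {"dp": [0, -0.06, 0], "angular": [0, 0, 0], "gripper": 30}, {"dp": [0, 0, 0], "angular": [0, 0, 0], "gripper": 30}, {"dp": [0, 0, 0], "angular": [0, 0, 0], "gripper": 30}, {"dp": [0, 0, 0], "angular": [0, 0, 0], "gripper": 30}]'

```text
clock: 15.5
position: [0.5153, 0.2134, 0.1075]
ee_rot: [0.537, -0.464, 0.533, 0.461]
contact_force: [0.1, -0.0, -1.5]
width: 0.0391
```

Run:
```python
from h import *
rep(); plan([(sf(.5083),Rdown(SY))],vmax=.005)
```

```text
along 0.4805 lat 0.2833 z 0.1075 push -0.1 [ 0.1 -0.  -1.5] width 0.0391 toolx [ 7.e-03  3.e-04 -1.e+00] yaw -0.1461
1 [0.001, -0.039, -0.001] [-0.001, 0.0, 0.001]
2 [0.001, -0.039, -0.001] [-0.001, 0.0, 0.001]
3 [0.001, -0.039, -0.001] [-0.001, 0.0, 0.001]
4 [0.001, -0.039, -0.001] [-0.001, 0.0, 0.001]
5 [0.001, -0.039, -0.001] [-0.001, 0.0, 0.001]
6 [0.001, -0.039, -0.001] [-0.001, 0.0, 0.001]
```

>>> arm_command --series '[{"dp": [0.003, -0.025, -0.004], "angular": [-0.003, 0, 0.002], "gripper": 30}, {"dp": [0.003, -0.025, -0.004], "angular": [-0.001, 0, 0.002], "gripper": 30}, {"dp": [0, -0.025, 0], "angular": [0, 0, 0], "gripper": 30}, {"dp": [0, -0.025, 0], "angular": [0, 0, 0], "gripper": 30}, {"dp": [0, -0.025, 0], "angular": [0, 0, 0], "gripper": 30}, {"dp": [0, -0.02, 0], "angular": [0, 0, 0], "gripper": 30}, {"dp": [0, 0, 0], "angular": [0, 0, 0], "gripper": 30}, {"dp": [0, 0, 0], "angular": [0, 0, 0], "gripper": 30}]'

```text
clock: 16.5
position: [0.5304, 0.2103, 0.1067]
ee_rot: [0.532, -0.462, 0.535, 0.466]
contact_force: [-2.3, 1.2, 0.5]
width: 0.0393
```

Run:
```python
from h import *
rep(); plan([(sf(.5083),Rdown(SY))],vmax=.003)
```

```text
along 0.4959 lat 0.2822 z 0.1067 push 2.4 [-2.3  1.2  0.5] width 0.0393 toolx [-0.0053  0.0017 -1.    ] yaw -0.139
1 [-0.0, -0.021, -0.0] [0.0, 0.0, -0.001]
2 [-0.0, -0.021, -0.0] [0.0, 0.0, -0.001]
3 [-0.0, -0.021, -0.0] [0.0, 0.0, -0.001]
4 [-0.0, -0.021, -0.0] [0.0, 0.0, -0.001]
5 [-0.0, -0.021, -0.0] [0.0, 0.0, -0.001]
```

>>> arm_command --series '[{"dp": [0, -0.02, 0], "angular": [0, 0, -0.003], "gripper": 30}, {"dp": [0, -0.02, 0], "angular": [0, 0, -0.001], "gripper": 30}, {"dp": [0, -0.02, 0], "angular": [0, 0, 0], "gripper": 30}, {"dp": [0, -0.02, 0], "angular": [0, 0, 0], "gripper": 30}, {"dp": [0, -0.02, 0], "angular": [0, 0, 0], "gripper": 30}, {"dp": [0, -0.01, 0], "angular": [0, 0, 0], "gripper": 30}, {"dp": [0, 0, 0], "angular": [0, 0, 0], "gripper": 30}, {"dp": [0, 0, 0], "angular": [0, 0, 0], "gripper": 30}]'

```text
clock: 17.5
position: [0.5352, 0.2096, 0.1068]
ee_rot: [0.53, -0.46, 0.537, 0.468]
contact_force: [-5.1, 0.6, 1.9]
width: 0.0393
```

Run:
```python
from h import *
rep(); plan([(sf(.5083),Rdown(SY))],vmax=.003)
```

```text
along 0.5007 lat 0.2822 z 0.1068 push 5.1 [-5.1  0.6  1.9] width 0.0393 toolx [-0.0163  0.0022 -0.9999] yaw -0.1393
1 [0.0, -0.021, -0.0] [-0.0, -0.0, -0.003]
2 [0.0, -0.021, -0.0] [-0.0, -0.0, -0.003]
3 [0.0, -0.021, -0.0] [-0.0, -0.0, -0.003]
```

>>> arm_command --series '[{"dp": [0, -0.02, 0], "angular": [0, 0, -0.006], "gripper": 30}, {"dp": [0, -0.02, 0], "angular": [0, 0, -0.006], "gripper": 30}, {"dp": [0, -0.02, 0], "angular": [0, 0, -0.006], "gripper": 30}, {"dp": [0, -0.02, 0], "angular": [0, 0, -0.006], "gripper": 30}, {"dp": [0, -0.01, 0], "angular": [0, 0, -0.004], "gripper": 30}, {"dp": [0, -0.01, 0], "angular": [0, 0, -0.004], "gripper": 30}, {"dp": [0, -0.01, 0], "angular": [0, 0, -0.004], "gripper": 30}, {"dp": [0, -0.01, 0], "angular": [0, 0, -0.004], "gripper": 30}]'

```text
clock: 18.5
position: [0.5358, 0.2093, 0.1056]
ee_rot: [0.538, -0.469, 0.53, 0.458]
contact_force: [-6.8, 1.6, 1.2]
width: 0.0393
```

Run:
```python
from h import *
rep(); plan([(sf(.5083),Rdown(SY))],vmax=.003)
a=cam('wrist');T=tool();X=cloud(a);P=(X-T[:3,3])@T[:3,:3];V,U=np.mgrid[:420,:560]; s=560/400
m=(U>162*s)&(U<238*s)&(V>222*s)&(V<258*s);p=P[m];n=np.linalg.svd(p-p.mean(0),full_matrices=False)[2][2];print('block top n in tool',n*np.sign(n[0]),'world',T[:3,:3]@n*np.sign(n[0]),p.mean(0))
```

```text
along 0.5014 lat 0.2820 z 0.1056 push 7.0 [-6.8  1.6  1.2] width 0.0393 toolx [ 0.0182 -0.0046 -0.9998] yaw -0.1404
1 [-0.003, -0.019, 0.001] [-0.0, -0.0, 0.004]
2 [-0.003, -0.019, 0.001] [-0.0, -0.0, 0.004]
3 [-0.003, -0.019, 0.001] [-0.0, -0.0, 0.004]
block top n in tool [ 0.75821304  0.65200642 -0.00078111] world [-0.63184401  0.08694032 -0.77020421] [-4.38116297e-02  3.82775719e-03 -4.04655716e-05]
```

>>> arm_command --series '[{"dp": [-0.005, -0.02, 0], "angular": [0, 0, 0.003], "gripper": 30}, {"dp": [-0.005, -0.02, 0], "angular": [0, 0, 0], "gripper": 30}, {"dp": [0, -0.02, 0], "angular": [0, 0, 0], "gripper": 30}, {"dp": [0, -0.02, 0], "angular": [0, 0, 0], "gripper": 30}, {"dp": [0, -0.02, 0], "angular": [0, 0, 0], "gripper": 30}, {"dp": [0, -0.01, 0], "angular": [0, 0, -0.001], "gripper": 30}, {"dp": [0, -0.005, 0], "angular": [0, 0, -0.001], "gripper": 30}, {"dp": [0, -0.005, 0], "angular": [0, 0, -0.001], "gripper": 30}]'

```text
clock: 19.55
position: [0.5364, 0.2091, 0.1053]
ee_rot: [0.53, -0.462, 0.537, 0.466]
contact_force: [-6.0, 0.5, 2.4]
width: 0.0392
```

```bash
cat >> h.py <<'E'
def blk():
    a=cam('wrist');T=tool();P=(cloud(a)-T[:3,3])@T[:3,:3];V,U=np.mgrid[:420,:560]; s=560/400
    p=P[(U>162*s)&(U<238*s)&(V>222*s)&(V<258*s)]; p=p[abs(p[:,0]+.0435)<.004]
    k=np.linalg.lstsq(np.c_[p[:,1:],np.ones(len(p))],p[:,0],rcond=None)[0]; n=T[:3,:3]@np.array([1,-k[0],-k[1]])
    print('block n tool',(-k[:2]).round(4),'world',n.round(4),'top z world',(T[:3,:3]@[k[2],0,0]+T[:3,3])[2].round(4)); return a
E
python3 - <<'E'
from h import *
rep(); plan([(sf(.5083),Rdown(SY))],vmax=.003); blk()
E
```

```text
along 0.5020 lat 0.2819 z 0.1053 push 6.0 [-6.   0.5  2.4] width 0.0392 toolx [-0.011  -0.0025 -0.9999] yaw -0.1405
1 [-0.004, -0.017, 0.001] [-0.0, -0.001, -0.002]
2 [-0.004, -0.018, 0.001] [-0.0, -0.001, -0.002]
3 [-0.004, -0.018, 0.001] [-0.0, -0.001, -0.002]
block n tool [0.0098 0.0021] world [-2.050e-02  9.000e-04 -9.998e-01] top z world 0.1486
```

>>> arm_command --series '[{"dp": [-0.005, -0.025, 0], "angular": [0, 0, -0.004], "gripper": 30}, {"dp": [-0.005, -0.026, 0], "angular": [0, 0, -0.004], "gripper": 30}, {"dp": [-0.005, -0.028, 0], "angular": [0, 0, -0.004], "gripper": 30}, {"dp": [-0.005, -0.03, 0], "angular": [0, 0, -0.005], "gripper": 30}, {"dp": [-0.003, -0.03, 0], "angular": [0, 0, -0.005], "gripper": 30}, {"dp": [-0.003, -0.03, 0], "angular": [0, 0, -0.005], "gripper": 30}, {"dp": [-0.003, -0.026, 0], "angular": [0, 0, -0.004], "gripper": 30}, {"dp": [-0.003, -0.025, 0], "angular": [0, 0, -0.004], "gripper": 30}]'

```text
clock: 20.6
position: [0.5415, 0.2083, 0.1052]
ee_rot: [0.532, -0.465, 0.536, 0.462]
contact_force: [-9.1, 2.7, 2.1]
width: 0.0393
```

Run:
```python
from h import *
rep(); plan([(sf(.5083),Rdown(SY))],vmax=.003); blk(); rep()
```

```text
along 0.5071 lat 0.2819 z 0.1052 push 9.4 [-9.1  2.7  2.1] width 0.0393 toolx [-4.0e-04 -7.2e-03 -1.0e+00] yaw -0.1407
1 [-0.013, -0.01, 0.003] [-0.001, -0.005, 0.0]
block n tool [ 0.0117 -0.0002] world [-0.0121 -0.0057 -1.    ] top z world 0.1484
along 0.5071 lat 0.2819 z 0.1052 push 9.9 [-9.7  2.1  3.1] width 0.0394 toolx [-4.0e-04 -7.2e-03 -1.0e+00] yaw -0.1408
```

>>> arm_command --series '[{"dp": [-0.01, -0.028, 0], "angular": [0, -0.002, -0.004], "gripper": 30}, {"dp": [-0.01, -0.028, 0], "angular": [0, -0.001, -0.004], "gripper": 30}, {"dp": [-0.008, -0.028, 0], "angular": [0, -0.001, -0.004], "gripper": 30}, {"dp": [-0.006, -0.027, 0], "angular": [0, -0.001, -0.004], "gripper": 30}, {"dp": [-0.004, -0.027, 0], "angular": [0, 0, -0.004], "gripper": 30}, {"dp": [-0.003, -0.027, 0], "angular": [0, 0, -0.004], "gripper": 30}, {"dp": [-0.002, -0.027, 0], "angular": [0, 0, -0.004], "gripper": 30}, {"dp": [-0.002, -0.027, 0], "angular": [0, 0, -0.004], "gripper": 30}]'

```text
clock: 21.65
position: [0.5419, 0.2083, 0.1051]
ee_rot: [0.532, -0.464, 0.535, 0.464]
contact_force: [-8.7, 1.9, 3.6]
width: 0.0389
```

Run:
```python
from h import *
rep(); a=blk(); rep()
b=cam('scene');rep(); c=cam('top'); X=cloud(b)
r=rep()
im=np.hstack([cv2.resize(b['image'][160:265,320:460],(400,300),interpolation=cv2.INTER_CUBIC),cv2.resize(c['image'][150:270,200:360],(400,300),interpolation=cv2.INTER_CUBIC)])
cv2.imwrite('pics/8.png',im)
```

```text
along 0.5075 lat 0.2819 z 0.1051 push 8.9 [-8.7  1.9  3.6] width 0.0389 toolx [-0.0028 -0.0028 -1.    ] yaw -0.1405
block n tool [0.0103 0.    ] world [-0.0129 -0.0014 -1.    ] top z world 0.1484
along 0.5075 lat 0.2819 z 0.1051 push 9.4 [-9.2  2.2  3.5] width 0.0391 toolx [-0.0028 -0.0029 -1.    ] yaw -0.1406
along 0.5075 lat 0.2819 z 0.1051 push 9.1 [-8.7  3.4  4.3] width 0.0387 toolx [-0.0027 -0.0029 -1.    ] yaw -0.1405
along 0.5075 lat 0.2819 z 0.1052 push 9.2 [-9.   2.2  4.1] width 0.0389 toolx [-0.0027 -0.0028 -1.    ] yaw -0.1406
```

View pics/8.png

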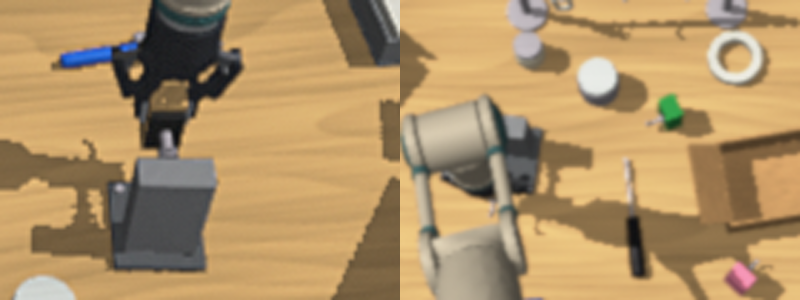

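Stable. The picture shows the block between the fingers against the pad (163,125 left half), rod compressed, and the other things in place. One last trim: raise about 1.5 mm to relieve the vertical friction, and push slightly more.

>>> arm_command --series '[{"dp": [-0.02, -0.029, 0], "angular": [0, 0, -0.004], "gripper": 30}, {"dp": [-0.02, -0.029, 0], "angular": [0, 0, -0.0045], "gripper": 30}, {"dp": [-0.02, -0.03, 0], "angular": [0, -0.001, -0.0045], "gripper": 30}, {"dp": [-0.015, -0.03, 0], "angular": [0, -0.001, -0.0045], "gripper": 30}, {"dp": [-0.01, -0.03, 0], "angular": [0, 0, -0.0045], "gripper": 30}, {"dp": [-0.003, -0.028, 0], "angular": [0, 0, -0.0045], "gripper": 30}, {"dp": [-0.002, -0.028, 0], "angular": [0, 0, -0.004], "gripper": 30}, {"dp": [0, -0.028, 0], "angular": [0, 0, -0.004], "gripper": 30}]'

```text
clock: 22.8
position: [0.5415, 0.2076, 0.1059]
ee_rot: [0.53, -0.463, 0.538, 0.464]
contact_force: [-8.6, 2.3, 5.1]
width: 0.0391
```

Run:
```python
from h import *
rep(); a=blk(); rep()
b=cam('scene');X=cloud(b);d=np.load('d.npz');c=cam('top');rep()
for im0,im1,n in((d['si'],b['image'],'scene'),(d['ti'],c['image'],'top')):
    f=(cv2.absdiff(im0,im1).max(2)>60).astype(np.uint8);k,l,s,ce=cv2.connectedComponentsWithStats(f)
    print(n,[(s[i].tolist()) for i in range(1,k) if s[i][4]>25])
ly=lambda X:-np.sin(CY)*(X[...,0]-CC[0])+np.cos(CY)*(X[...,1]-CC[1]); lx=np.cos(CY)*(X[...,0]-CC[0])+np.sin(CY)*(X[...,1]-CC[1])
for s in(1,-1):
    m=(abs(lx)<.05)&(s*ly(X)>.09)&(s*ly(X)<.145)&(X[...,2]>.08)&(X[...,2]<.14); pf=np.polyfit(s*ly(X)[m],X[...,2][m],1); print('flap',s,m.sum(),np.pi-np.arctan(pf[0]),)
```

```text
along 0.5073 lat 0.2812 z 0.1059 push 8.9 [-8.6  2.3  5.1] width 0.0391 toolx [-0.0092 -0.0055 -0.9999] yaw -0.1407
block n tool [0.0097 0.0006] world [-0.0188 -0.0035 -0.9999] top z world 0.1492
along 0.5073 lat 0.2811 z 0.1059 push 9.8 [-9.6  2.2  2.9] width 0.039 toolx [-0.0092 -0.0055 -0.9999] yaw -0.1408
along 0.5072 lat 0.2811 z 0.1059 push 8.9 [-8.7  2.   4. ] width 0.0389 toolx [-0.0094 -0.0054 -0.9999] yaw -0.1407
scene [[365, 0, 20, 22, 352], [473, 0, 13, 15, 152], [489, 15, 8, 14, 52], [391, 21, 9, 14, 48], [366, 23, 25, 14, 199], [464, 26, 8, 10, 51], [355, 29, 10, 16, 68], [480, 36, 8, 15, 57], [304, 44, 19, 12, 42], [435, 45, 50, 51, 1104], [390, 49, 8, 7, 31], [313, 50, 15, 18, 59], [398, 53, 15, 39, 149], [299, 57, 13, 9, 68], [357, 58, 9, 7, 29], [361, 62, 66, 87, 1794], [306, 67, 9, 9, 47], [305, 66, 47, 47, 1083], [183, 77, 90, 47, 1881], [272, 87, 21, 26, 250], [297, 118, 13, 11, 54], [168, 125, 135, 100, 2592], [270, 124, 11, 6, 41], [255, 128, 122, 28, 1375], [358, 151, 47, 62, 1419], [203, 204, 11, 11, 50], [247, 204, 16, 30, 169], [306, 208, 56, 19, 559], [226, 219, 11, 6, 32], [208, 223, 36, 22, 466], [188, 224, 22, 24, 401], [264, 225, 16, 4, 40], [166, 230, 27, 36, 714]]
top [[234, 187, 9, 23, 84], [200, 195, 43, 65, 587], [328, 206, 14, 31, 250], [368, 206, 16, 26, 261], [296, 209, 115, 150, 4066], [385, 208, 17, 30, 382], [341, 211, 28, 27, 377], [172, 222, 122, 101, 1836], [104, 272, 8, 7, 39], [118, 278, 41, 35, 677], [111, 281, 6, 16, 55], [85, 282, 21, 25, 228], [188, 301, 88, 92, 2692], [78, 304, 10, 9, 34], [248, 305, 81, 46, 1113], [163, 309, 41, 32, 388], [152, 312, 14, 21, 153], [100, 314, 8, 9, 31], [104, 321, 8, 7, 34], [112, 322, 40, 37, 237], [138, 332, 12, 8, 46], [157, 341, 7, 28, 121], [176, 346, 27, 44, 330], [208, 353, 31, 21, 96], [173, 357, 226, 63, 6321]]
flap 1 434 2.563858744638692
flap -1 440 2.715318191261158
```

>>> arm_command --series '[{"dp": [-0.002, -0.03, 0.003], "angular": [0, -0.001, -0.0055], "gripper": 30}, {"dp": [-0.002, -0.03, 0.003], "angular": [0, -0.001, -0.0055], "gripper": 30}, {"dp": [-0.002, -0.03, 0.003], "angular": [0, -0.001, -0.0055], "gripper": 30}, {"dp": [-0.002, -0.03, 0.002], "angular": [0, -0.001, -0.005], "gripper": 30}, {"dp": [-0.002, -0.029, 0], "angular": [0, 0, -0.005], "gripper": 30}, {"dp": [-0.002, -0.028, 0], "angular": [0, 0, -0.005], "gripper": 30}, {"dp": [-0.002, -0.028, 0], "angular": [0, 0, -0.0045], "gripper": 30}, {"dp": [-0.002, -0.028, 0], "angular": [0, 0, -0.0045], "gripper": 30}]'

```text
clock: 23.95
position: [0.5426, 0.2075, 0.1055]
ee_rot: [0.533, -0.466, 0.535, 0.462]
contact_force: [-9.1, 2.5, 5.3]
width: 0.0392
```

Run:
```python
from h import *
rep(); a=blk(); rep(); cam('scene');rep()
```

```text
along 0.5083 lat 0.2812 z 0.1055 push 9.3 [-9.1  2.5  5.3] width 0.0392 toolx [ 0.001  -0.0064 -1.    ] yaw -0.1402
block n tool [0.01   0.0012] world [-0.0087 -0.0038 -1.    ] top z world 0.1488
along 0.5083 lat 0.2812 z 0.1056 push 9.9 [-9.7  2.5  4.1] width 0.0388 toolx [ 0.0011 -0.0064 -1.    ] yaw -0.1402
along 0.5083 lat 0.2812 z 0.1056 push 9.6 [-9.3  2.7  4.1] width 0.0391 toolx [ 0.001  -0.0064 -1.    ] yaw -0.1402
```

```bash
python3 -c "
from h import *
print(sign_off())"
```

```text
the job is handed in; nothing more can be done
None
```

I handed the job in at about 24 s, with the hook block still gripped and pressed against the spring pad; `sign_off` gives no verdict.

**Flaps:** I pushed both outwards with closed fingers. The last camera check puts them at about 2.56 rad (left) and 2.72 rad (right).

**Block:** I took the pale wooden block out of the brown carton and pressed its rear face against the pad.

| Last check | Measured |
|---|---|
| Push | 9.3–9.9 N, steady; highest reading 9.9 N |
| Pad pressed in (from arm position) | about 17 mm; 9.3–9.9 N alone would mean 15.5–16.5 mm |
| Off centre sideways | about 1 mm |
| Height of block centre | about 1 mm below the pad centre |
| Tool tilt from vertical | under 0.4° |
| Turn against the pad | within about 0.1° |
| Jaw opening | 39 mm, block still held |

**Disagreements and limits:**
- **Vertical force:** about 4–5 N upward stayed on the tool. It is probably friction against the pad. A trim to relieve it did not work.
- **Block tilt:** the wrist camera showed the block about 0.5° from upright, slightly more than the arm's own reading.
- **Stand position:** the low-resolution scene camera put the stand about 5 mm to one side and turned about 3° differently. I used the steadier wrist-camera measurement.
- **Other things on the shelf:** they looked unmoved in the last picture, taken about 2 s before hand-in. I did not measure them. An image comparison at the end was too full of arm and shadow changes to confirm it.

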